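# Dock the check-weight tray beside the tear tester

## Task

Hook your fingertips behind the far lip of the blue tray of check weights and drag it towards you, flat on the bench, into the aluminium docking frame until it is fully home against the rubber stop, so that the red plunger is pushed in flush; do it gently, never pushing the tray, the frame or its gate with more than about 12 N. Then swing the yellow gate arm shut until it rests against the far lip behind the tray, and let go. Keep the weights upright in the tray, do not lift the tray, and leave the other things on the bench alone.

Things in the scene. Friction and masses are not known exactly. Their poses are not given: they have to be found in the camera images.
- tray: blue plastic tray, 112 (x) x 152 (y) x 37 mm high over its lip, 0.5 to 0.75 kg with weights, loose on the bench. Origin: centre of the underside; z up, +x towards its far side (away from the robot). A dark insert nearly fills it and holds three weights, tops up to 58 mm above the bench. Starts 0.115 to 0.15 m beyond its docked place, turned up to 0.25 rad from the frame and up to 12 mm sideways
- far_lip (a point): middle of the outer top edge of the tray's far lip, 56 mm along the tray's +x from its centre, 37 mm above the bench. The lip is a flange 6 mm wide all around, 32 to 37 mm above the bench; the walls below stand 6 mm farther in. Drag when sliding about 2 to 6 N; two spread fingertips behind the lip can turn and steer the tray as it slides
- dock: aluminium docking frame fixed to the bench, open to its +x (away from the robot). Origin: on the bench, near where the docked tray's origin comes; x out of the mouth, y left, z up. Between its cheeks a dark rubber stop, 90 mm wide, 45 high, stops the tray's near lip; its setting is not reported: the docked tray's origin lies anywhere from x = -22 to +22 mm here, y within 5 mm of 0: feel for it
- dock_mouth (a point): point on the bench between the ends of the flared cheeks, at x = 43 mm, y = 0 of the dock. The cheeks are 45 mm high, inner faces at y = +-81 mm from x = -95 to 10 mm (5 mm play each side of the tray), then flare outward to y = about +-98 mm here
- plunger (a joint): red plunger, 12 mm across, in the middle of the stop's face, 34 mm above the bench. Stands 5 mm proud of the rubber (reads 0) and is pushed in by the tray's near lip; about 0.005 m is flush, the tray fully home. Very soft spring, under 1 N: the resistance felt is the rubber, not the plunger. The tray's friction keeps it in when let go
- gate (a joint): yellow gate arm on a vertical pivot left of the frame's mouth, 24 to 36 mm above the bench, 12 mm thick, reaching 85 mm from the pivot. 0: wide open, 30 degrees left of the frame's +x; grows clockwise from above; 2.094 rad: along the frame's -y. Its free end meets a docked tray's far lip at 2.12 to 2.75 rad. Starts 0 to 0.35. About 1 N at the knob swings it; it stays where left
- gate_knob (a point): centre of the top of the gate arm's upright black knob, 16 mm in diameter, from 36 to 72 mm above the bench, 78 mm from the pivot
- gate_pivot (a point): the gate's pivot axis, at x = 88 mm, y = 118 mm in the frame of the dock, at the arm's top, 36 mm above the bench
- weight_big: steel check weight, 33 mm in diameter, 40 mm high with its knob, loose in a socket 14 mm deep at the right of the tray. Origin: centre of its underside, z up
- weight_mid: brass check weight, 27 mm in diameter, 38 mm high, loose in the middle socket. Origin: centre of its underside
- weight_small: small steel check weight, 22 mm in diameter, 36 mm high, loose in the left socket. Origin: centre of its underside
- punch: grey hole punch, 105 x 60 x 56 mm, right of the frame; leave alone. Origin: centre of its underside
- tape: yellow ring of tape, 76 mm across, 19 mm high, left of the frame; leave alone. Origin: centre of its underside
- pen_cup: dark pen cup, 80 mm across, 95 mm high, pens up to 140 mm; leave alone. Origin: centre of its underside
- bottle: white bottle, 60 mm across, 150 mm high; leave alone. Origin: centre of its underside
- pendulum_disc: steel pendulum disc lying flat, 110 mm across, 36 mm high; leave alone. Origin: centre of its underside
- level: aluminium spirit level, 30 x 140 x 35 mm; leave alone. Origin: centre of its underside
Things that resemble listed ones, but are neither listed nor needed, are in the scene too. Leave any green or purple look-alike of the part that bears plunger alone.

How it is judged:
On the way, in this order (a step that is already met when the one before it is completed fails the run):
1. fingers hooked behind the far lip have dragged the tray at least 30 mm (contact force between the fingers and tray above 1 N and x of the grasp point in the frame of tray above 0.04 m and distance of tray from where it was at the start of the episode above 0.03 m), for 0.1 s.
2. the tray is fully home: plunger pushed in, tray square in the frame, gate not yet shut (value of joint plunger above 0.0035 m and y of tray in the frame of dock between -0.009 and 0.009 m and angle between the x axis of tray and the x axis of dock, either way round below 0.08 rad and height (world z) of tray below 0.004 m and angle between tray's own z axis and vertical below 0.05 rad and value of joint gate below 1.2 rad), for 0.2 s.
3. the gate arm is swung in against the far lip of the docked tray (value of joint plunger above 0.0035 m and y of tray in the frame of dock between -0.009 and 0.009 m and angle between the x axis of tray and the x axis of dock, either way round below 0.08 rad and height (world z) of tray below 0.004 m and angle between tray's own z axis and vertical below 0.05 rad and value of joint gate above 2 rad and x of gate_knob in the frame of tray below 0.068 m), for 0.2 s.
At the end, for the whole second after the job is handed in: The tray rests flat in the frame, fully home (plunger in by over 3.5 of its 5 mm), within 9 mm of the frame's middle and 0.08 rad of square; the gate arm rests against its far lip or within about 4 mm (knob under 68 mm from the tray's origin along its x); the three weights stand in their sockets (all of step 3 and linear speed of tray below 0.01 m/s and horizontal distance between each of weight_big, weight_mid, weight_small and tray below 0.055 m and angle between each of weight_big, weight_mid, weight_small's own z axis and vertical below 0.15 rad); the robot touches nothing.
It fails at once if the fingers push the tray with more than 15 N (contact force between the fingers and tray above 15 N).
It fails at once if the fingers push the gate or frame with more than 15 N (contact force between the fingers and dock above 15 N).
It fails at once if the tray is lifted or tipped (height (world z) of tray above 0.012 m or angle between tray's own z axis and vertical above 0.15 rad).
It fails at once if a check weight tips over or out (angle between any of weight_big, weight_mid, weight_small's own z axis and vertical above 0.4 rad).
It fails at once if another thing on the bench is moved more than 20 mm (distance of any of punch, tape, pen_cup, bottle, pendulum_disc, level from where it was at the start of the episode above 0.02 m).
It also fails if it takes over 72 s, if anything falls off the work surface, if the arm or the gripper's body presses on something with over 40 N, if the wrist force passes 120 N, or if a joint passes its speed limit or range.

## Robot

A 6-joint arm with a two-finger parallel gripper is mounted at the origin on the work surface. World frame = base frame: x ahead of the robot, y to its left, z up, the work surface at z = 0. Lengths are in m, angles in rad, forces in N, time in s.
With the tool pointing down it reaches from about 0.3 to 0.95 m from the base axis. Payload 3.1 kg.
Tool frame: the origin (TCP) lies on the centre line of the jaws, within the pads' length; the fingertips stand 25 mm ahead of it and the grasp point (between the pads) lies 6 mm ahead of it; z points along the fingers, y is the direction in which the jaws open and shut (so a half turn about z gives the same grasp; the last joint's range is limited). The gripper opens to 85 mm and grips with 20 to 120 N. Pads are 22 mm wide; open, the fingers measure 114 mm over their backs; the gripper's body (76 mm by 85 mm) begins 54 mm behind the grasp point. The pads swing forward as they close: fully open they stand 13 mm farther back than shut.
Start: joints at [1.207, 0.308, 1.634, -0, 1.2, -0.07], TCP at [0.181, 0.598, 0.256] pointing down, gripper open.
Joint ranges: [-3.06, 3.06], [-0.79, 1.96], [0.05, 2.63], [-1.19, 4.34], [0.05, 2.64], [-2.94, 2.94]. Speed limits (rad/s): [2.79, 2.79, 3.14, 3.14, 3.14, 3.14].

## Interface

Orientations are given as a rotation vector (axis times angle).
In Python, from station import monitor, vision, job gives the robot as it stands.
- The arm moves only by the shell command python3 -m jog 'ROWS' [FORCE]. ROWS is JSON, a list of rows, each a list of 3 entries, a list of its own where there are three numbers: the gripper command: -1 is fully open, 1 is shut, values between are in proportion, then the shift along the tool's x, y, z in mm, then the turn about the tool's z in degrees. In form: [[claw, [x, y, z], spin], ...]. A call has 1 to 10 rows; each row shifts and turns the commanded pose from where the row before left it, along the tool's axes as they then stand; what a row does not reach is not made up. A row lasts 1/8 s, in which the tool goes at most 62.5 mm and 10.7 degrees, less where a joint would pass 70% of its speed; a pose out of reach is approached as far as the arm can. A call with a gripper value outside its range is refused whole. The fingers move at their own pace and stop on an object; FORCE is the grip in N (left out, the last holds). Time passes only in rows, so rows that do not move let the fingers close. It gives the time, the measured TCP pose, the force and the opening at its end, in the units of the state.
- monitor.observe(): the state, without advancing time (a new reading comes with each control period).
- vision.capture(name): name is "scene" or "side" or "wrist"; returns (picture, depth): 480x640x3 uint8, red, green, blue; 480x640 float32, m along the optical axis (not along the pixel's ray), 0 where there is no reading.
- vision.calibration(name): a dict with "fov_y" (degrees; the focal length in pixels is half the picture's height over the tangent of half this angle, whatever the lens; pixels are square), "cx", "cy" (the principal point, pixels), "R" (3x3) and "t" (3): a world point X has camera coordinates R X + t. Camera axes: x right, y down, z forward; pixel columns grow to the right and rows downward; lengths in m; the calibration is good to about 2 mm. A picture is of the moment at which its call begins: read the wrist's pose just before it. calibration takes no time and is no camera call; for the wrist camera it gives the pose at the moment of the call.
- job.hand_in(): hands the job in, once; it reports no verdict.
The state is a dict: "t": time; "qpos": joint angles; "joint_vel": joint speeds; "tau": joint torques, N m; "position": TCP position; "orientation": TCP orientation; "ft_force": force on the tool from outside, world axes, zero at the start; "ft_torque": the same for the moment, N m; "grip_width": finger opening in m.
Only numpy, scipy, OpenCV 4.12 (cv2) and the standard library are available. Lean on these libraries where they do the work, as an engineer would, in place of code of your own. Each camera call takes 0.05 s, during which the arm holds its last target. There are 200 camera calls.

## Working session

There is one attempt and no reset: what is moved stays moved. The work goes in short steps, Python scripts to look and compute and a shell command to move; the robot and the scene stay as the last step left them, time stands still between calls to the robot, and variables do not carry over. Pictures are saved under pics/ and viewed, about 8 in all and at most 12, crops included, and the job is handed in when it is done.

```bash
ls; mkdir -p pics
cat > h.py <<'E'
import numpy as np, cv2
from station import monitor, vision, job
def snap(n,out):
    cal=vision.calibration(n); p,d=vision.capture(n)
    np.savez('pics/'+out+'.npz',p=p,d=d,R=cal['R'],t=cal['t'],f=240/np.tan(np.radians(cal['fov_y'])/2),c=[cal['cx'],cal['cy']])
    cv2.imwrite('pics/'+out+'.png',p[:,:,::-1]); return p,d
def pt(out,u,v,z=None):
    a=np.load('pics/'+out+'.npz'); R,t=a['R'],np.array(a['t']).ravel()
    r=np.array([(u-a['c'][0])/a['f'],(v-a['c'][1])/a['f'],1.])
    if z is None:
        k=a['d'][int(v),int(u)]
    else:
        o=-R.T@t; k=(z-o[2])/(R.T@r)[2]
    return R.T@(r*k-t)
def px(out,X):
    a=np.load('pics/'+out+'.npz'); q=a['R']@np.array(X)+np.array(a['t']).ravel()
    return a['f']*q[:2]/q[2]+a['c']
E
python3 - <<'E'
from h import *
for n in('scene','side'): snap(n,n+'0')
print(monitor.observe())
E
```

```text
pics
{'t': 0.1, 'qpos': array([ 1.20726441e+00,  3.08960903e-01,  1.63506177e+00,  1.72389569e-05,
        1.19967741e+00, -6.97332458e-02]), 'joint_vel': array([ 0.0015263 , -0.00207488, -0.00435153, -0.00047258,  0.00165275,
       -0.00101188]), 'tau': array([ 1.78863252e-04, -4.16404188e+01, -2.77646863e+01, -2.02247916e-04,
        4.00413424e-03, -1.77666575e-06]), 'position': array([0.1807896 , 0.59756056, 0.25513389]), 'orientation': array([-0.45978076, -3.10729001,  0.00322707]), 'ft_force': array([ 0.47041627,  0.46283884, -0.76742768]), 'ft_torque': array([ 0.09027716,  0.01342043, -0.0425821 ]), 'grip_width': 0.08549211856484402}
```

View pics/scene0.png

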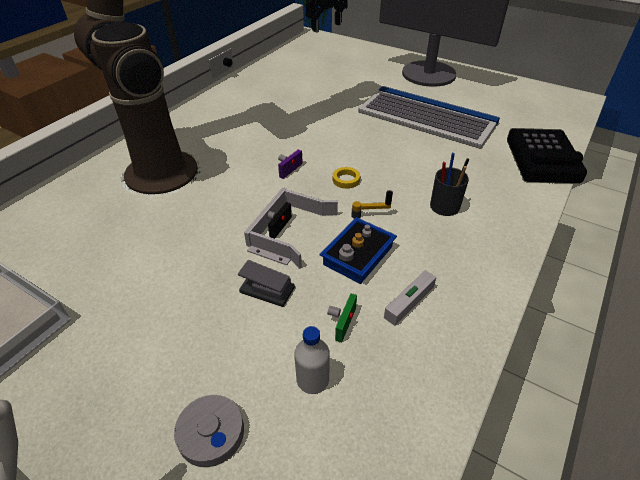

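View pics/side0.png

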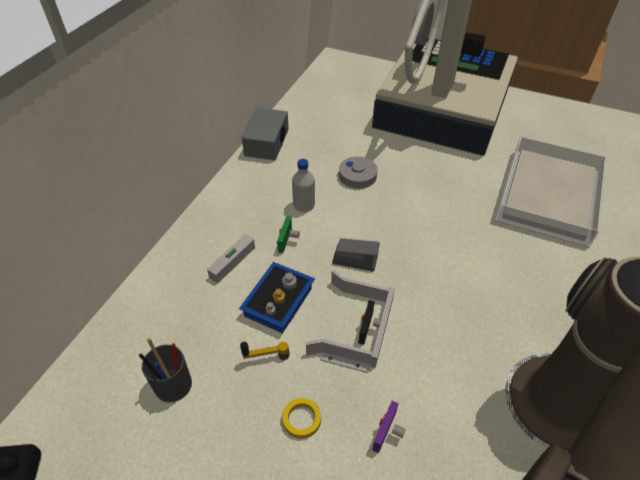

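The scene camera shows the frame at about (290,225), the tray at (358,250) and the gate pivot at (357,209) with its knob at (389,197). The level, pen cup and green decoy sit beyond and beside the tray. I'll measure roughly, then move the wrist camera over them.

Run:
```python
from h import *
S='scene0'; D='side0'
for n,s,z,d in [('tray far-left',(396,236),.037,(275,265)),('near-left',(362,220),.037,(314,276)),('near-right',(321,255),.037,(281,328)),('far-right',(361,279),.037,(242,308)),('pivot',(357,205),.036,(284,346)),('knob',(389,193),.072,(245,346)),('cheekL tip',(337,204),.045,(309,344)),('cheekR tip',(300,262),.045,(333,276))]:
    print(n,pt(S,*s,z).round(3))
for n,s,z in [('t farR',(275,264),.037),('t nearR',(314,276),.037),('nearL',(281,328),.037),('farL',(242,308),.037),('pivot',(284,346),.036),('knob',(245,345),.072),('cheekL tip',(308,344),.045),('cheekR tip',(332,274),.045),('frame back L',(376,358),.045),('back R',(392,288),.045),('plunger',(366,318),.034),('level',(214,272),.035),('level2',(250,240),.035),('cup',(168,375),.05)]:
    print(n,pt(D,*s,z).round(3))
```

```text
tray far-left [0.693 0.074 0.037]
near-left [0.6   0.081 0.037]
near-right [ 0.578 -0.068  0.037]
far-right [ 0.686 -0.083  0.037]
pivot [0.563 0.125 0.036]
knob [0.626 0.166 0.072]
cheekL tip [0.524 0.092 0.045]
cheekR tip [ 0.555 -0.116  0.045]
t farR [ 0.672 -0.067  0.037]
t nearR [ 0.572 -0.07   0.037]
nearL [0.58  0.088 0.037]
farL [0.682 0.075 0.037]
pivot [0.555 0.124 0.036]
knob [0.617 0.172 0.072]
cheekL tip [0.509 0.105 0.045]
cheekR tip [ 0.534 -0.086  0.045]
frame back L [0.368 0.08  0.045]
back R [ 0.394 -0.103  0.045]
plunger [ 0.422 -0.01   0.034]
level [0.793 0.01  0.035]
level2 [ 0.764 -0.113  0.035]
cup [0.732 0.281 0.05 ]
```

```bash
cat >> h.py <<'E'
from scipy.spatial.transform import Rotation as Ro
def to(x,y,z,yaw=None):
    "tool-axis shift (mm) to world target; spin deg so that tool y stands at yaw(deg) from world y"
    s=monitor.observe(); M=Ro.from_rotvec(s['orientation']).as_matrix()
    w=np.degrees(np.arctan2(-M[0,1],M[1,1]))
    print('t',round(s['t'],2),'pos',s['position'].round(4),'yaw',w.round(2),'tilt',np.degrees(np.arccos(-M[2,2])).round(2),'F',s['ft_force'].round(1),'w',round(s['grip_width'],4))
    print('shift',(M.T@(np.array([x,y,z])-s['position'])*1e3).round(1),'spin',None if yaw is None else round(w-yaw,1))
E
python3 -c "
from h import *
to(.54,.02,.38,6)"
```

```text
t 0.1 pos [0.1808 0.5976 0.2551] yaw -16.83 tilt 0.12 F [ 0.5  0.5 -0.8] w 0.0855
shift [-511.1 -449.  -124. ] spin -22.8
```

```bash
python3 -m jog '[[-1,[0,0,-40],0],[-1,[0,0,-40],0],[-1,[-36,-32,-10],0],[-1,[-36,-32,-10],0],[-1,[-36,-32,-10],0],[-1,[-36,-32,-8],0],[-1,[-36,-32,-6],0],[-1,[-36,-32,0],0],[-1,[-36,-32,0],0],[-1,[-36,-32,0],0]]'
python3 -m jog '[[-1,[-36,-32,0],0],[-1,[-36,-32,0],0],[-1,[-36,-32,0],0],[-1,[-36,-32,0],0],[-1,[-36,-32,0],0],[-1,[-36,-32,0],0],[-1,[0,0,0],-8],[-1,[0,0,0],-8],[-1,[0,0,0],-7],[-1,[0,0,0],0]]'
python3 -c "
from h import *
to(.54,.02,.38,6)
snap('wrist','w0')"
```

```text
t: 1.35
position: [0.3829, 0.2683, 0.3799]
orientation: [-0.459, -3.108, 0.0]
ft_force: [0.6, -0.6, -0.1]
grip_width: 0.0857
t: 2.6
position: [0.5334, 0.0234, 0.3797]
orientation: [0.166, -3.136, -0.0]
ft_force: [-0.7, -0.1, 0.1]
grip_width: 0.0854
t 2.6 pos [0.5334 0.0234 0.3797] yaw 6.08 tilt 0.07 F [-0.7 -0.1  0.1] w 0.0854
shift [-6.2 -4.1 -0.3] spin 0.1
```

View pics/w0.png

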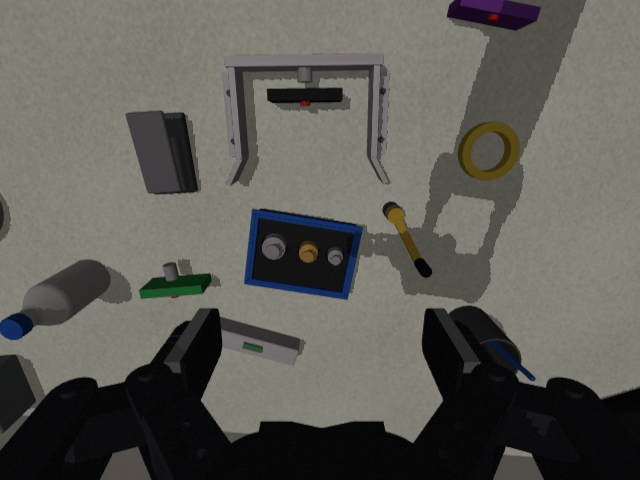

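Run:
```python
from h import *
a=np.load('pics/w0.npz'); p=a['p'].astype(int)
m=((p[...,2]>p[...,0]+50)&(p[...,2]>90)).astype(np.uint8); m[:190]=0;m[310:]=0;m[:,:235]=0;m[:,375:]=0
v,u=np.nonzero(m); W=np.array([pt('w0',x,y,.037)[:2] for x,y in zip(u,v)],np.float32)
r=cv2.minAreaRect(W*1000); print(r)
print(cv2.boxPoints(r).round(1))
c=a['p'][40:290,215:455,::-1]; c=cv2.resize(c,None,fx=2.4,fy=2.4,interpolation=cv2.INTER_CUBIC); c=np.clip(c*1.3,0,255).astype(np.uint8)
cv2.imwrite('pics/w0c.png',c)
```

```text
((629.736572265625, 4.690071105957031), (151.2008056640625, 110.86935424804688), 86.5946273803711)
[[569.9 -67.5]
 [680.6 -74.1]
 [689.6  76.9]
 [578.9  83.4]]
```

View pics/w0c.png

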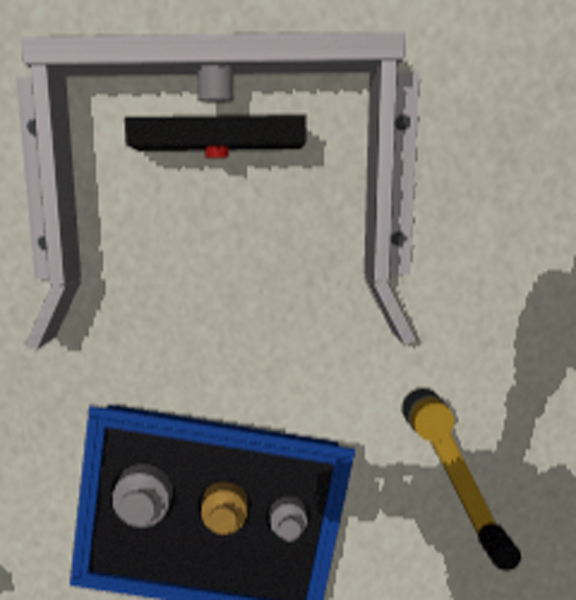

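Run:
```python
from h import *
def q(u,v,z): return pt('w0',215+u/2.4,40+v/2.4,z)
P={k:q(*v) for k,v in dict(Ra=(48,72,.045),Rb=(65,283,.045),La=(381,66,.045),Lb=(375,280,.045),plun=(216,157,.034),tipR=(35,347,.045),tipL=(411,345,.045),pivot=(433,420,.036),knob=(507,560,.072),stopL=(304,117,.045),stopR=(126,117,.045),stopfL=(306,148,.045),stopfR=(136,150,.045)).items()}
for k,v in P.items(): print(k,(v*1e3).round(1))
d=lambda a,b: np.degrees(np.arctan2(*(P[b]-P[a])[[1,0]]))
print(d('Ra','Rb'),d('La','Lb'),d('tipR','tipL')-90,d('stopR','stopL')-90)
a=np.load('pics/w0.npz');
v=pt('w0',215+433/2.4,40+425/2.4); print('depth pivot',v)
```

```text
Ra [403.3 -93.1  45. ]
Rb [503.2 -81.2  45. ]
La [383.4  68.   45. ]
Lb [484.3  80.4  45. ]
plun [432.7  -8.6  34. ]
tipR [538.6 -96.   45. ]
tipL [515.9 104.8  45. ]
pivot [557.6 125.8  36. ]
knob [623.1 171.2  72. ]
stopL [410.1  33.6  45. ]
stopR [419.5 -54.1  45. ]
stopfL [424.2  36.3  45. ]
stopfR [434.2 -48.2  45. ]
6.7935528175049 7.025117543783273 6.437852642823586 6.128742559688419
depth pivot [0.55961445 0.12543533 0.03968378]
```

```bash
python3 -c "
from h import *
to(.7086,.0,.12,-3.4)
for u,v in [(205,318),(222,318),(302,345)]: print(pt('w0',u,v,.035).round(3))"
```

```text
t 2.65 pos [0.5334 0.0234 0.3798] yaw 6.05 tilt 0.05 F [ 0.  -0.2 -0.7] w 0.085
shift [-172.   -41.8  259.7] spin 9.4
[ 0.745 -0.13   0.035]
[ 0.742 -0.105  0.035]
[0.776 0.019 0.035]
```

```bash
python3 -m jog '[[-1,[-43,-10.5,0],0],[-1,[-43,-10.5,0],0],[-1,[-43,-10.5,20],0],[-1,[-43,-10.3,40],0],[-1,[0,0,50],4.7],[-1,[0,0,50],4.7],[-1,[0,0,50],0],[-1,[0,0,40],0],[-1,[0,0,10],0],[-1,[0,0,0],0]]'
python3 -c "
from h import *
to(.7086,.0,.037,-3.4)
snap('wrist','w1')"
```

```text
t: 3.9
position: [0.7092, 0.0005, 0.1201]
orientation: [-0.09, -3.14, -0.0]
ft_force: [0.0, 0.4, 0.5]
grip_width: 0.085
t 3.9 pos [7.092e-01 5.000e-04 1.201e-01] yaw -3.27 tilt 0.04 F [0.  0.4 0.5] w 0.085
shift [ 0.5 -0.5 83.1] spin 0.1
```

View pics/w1.png

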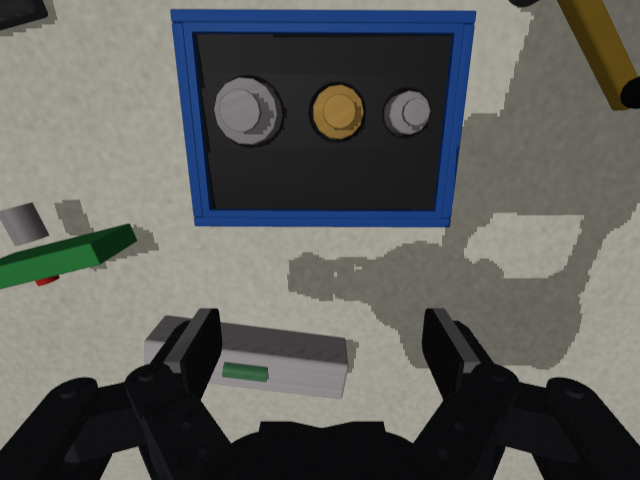

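```bash
python3 -c "
from h import *
for u,v,z in [(196,226,.037),(450,226,.037),(172,10,.037),(475,12,.037),(170,318,.035),(348,336,.035)]: print((pt('w1',u,v,z)*1e3).round(1))"
python3 -m jog '[[-1,[0,-0.5,10],0],[-1,[0,0,15],0],[-1,[0,0,15],0],[-1,[0,0,15],0],[-1,[0,0,12],0],[-1,[0,0,8],0],[-1,[0,0,6],0],[-1,[0,0,0],0]]'
```

```text
[681.6 -73.7  37. ]
[690.1  77.7  37. ]
[570.2 -66.8  37. ]
[579.5  83.7  37. ]
[ 743.7 -102.2   35. ]
[764.   14.6  35. ]
t: 4.95
position: [0.7089, -0.0001, 0.0388]
orientation: [-0.089, -3.14, -0.0]
ft_force: [-0.1, 0.2, 0.3]
grip_width: 0.0854
```

```bash
python3 -m jog '[[-1,[2,0,0],0],[-1,[2,0,0],0],[-1,[2,0,0],0],[-1,[1.5,0,0],0],[-1,[1,0,0],0],[-1,[0,0,0],0]]'
python3 -m jog '[[-1,[1,0,0],0],[-1,[1,0,0],0],[-1,[1,0,0],0],[-1,[1,0,0],0]]'
python3 -m jog '[[-1,[1,0,0],0],[-1,[1,0,0],0],[-1,[1,0,0],0],[-1,[1,0,0],0]]'
```

```text
t: 5.7
position: [0.7006, 0.0004, 0.0393]
orientation: [0.089, 3.14, -0.0]
ft_force: [-0.1, -0.2, -0.6]
grip_width: 0.0855
t: 6.2
position: [0.6971, 0.0006, 0.0394]
orientation: [0.089, 3.139, -0.0]
ft_force: [2.0, -0.1, -0.4]
grip_width: 0.0857
t: 6.7
position: [0.693, 0.0007, 0.0394]
orientation: [0.088, 3.14, -0.0]
ft_force: [2.5, 0.2, -1.7]
grip_width: 0.0851
```

```bash
python3 -m jog '[[-1,[2,0,0],0],[-1,[3,0,0],0],[-1,[3,0,0],0],[-1,[3,0,0],0],[-1,[3,0,0],0],[-1,[3,0,0],0],[-1,[3,0,0],0],[-1,[3,0,0],0],[-1,[3,0,0],0]]'
python3 -m jog '[[-1,[3,0.6,0],-0.5],[-1,[3,0.6,0],-0.5],[-1,[3,0.6,0],-0.5],[-1,[3,0.6,0],-0.5],[-1,[3,0.6,0],-0.5],[-1,[3,0.6,0],-0.5],[-1,[3,0.6,0],-0.5],[-1,[3,0.6,0],-0.5]]'
python3 - <<'E'
from h import *
to(0,0,0)
snap('wrist','w2')
E
```

```text
t: 7.82
position: [0.6666, 0.0023, 0.0394]
orientation: [0.089, 3.14, 0.0]
ft_force: [3.3, -0.1, -0.8]
grip_width: 0.0855
t: 8.82
position: [0.6428, 0.0077, 0.0394]
orientation: [-0.022, 3.141, 0.0]
ft_force: [3.6, 0.8, -0.0]
grip_width: 0.0855
t 8.82 pos [0.6428 0.0077 0.0394] yaw 0.8 tilt 0.01 F [ 3.6  0.8 -0. ] w 0.0855
shift [642.8   1.2  39.2] spin None
```

View pics/w2.png

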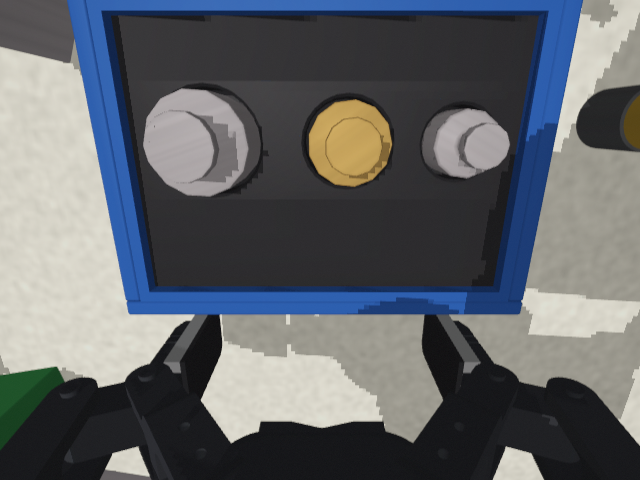

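```bash
python3 -m jog '[[-1,[3,0.5,0],-0.4],[-1,[3,0.5,0],-0.4],[-1,[3,0.5,0],-0.4],[-1,[3,0.5,0],-0.4],[-1,[3,0.5,0],-0.4],[-1,[3,0.5,0],-0.4],[-1,[3,0.5,0],-0.4]]'
python3 -m jog '[[-1,[3,0.5,0],-0.4],[-1,[3,0.5,0],-0.4],[-1,[3,0.5,0],-0.4],[-1,[3,0.4,0],-0.4],[-1,[3,0.4,0],-0.4],[-1,[3,0.4,0],-0.4],[-1,[3,0.4,0],-0.4]]'
cat >> h.py <<'E'
def st():
    s=monitor.observe(); M=Ro.from_rotvec(s['orientation']).as_matrix(); p=s['position']*1e3
    w=np.degrees(np.arctan2(-M[0,1],M[1,1])); a=np.radians(w)
    c=p[:2]-67*np.array([np.cos(a),np.sin(a)])-[484,-1]; b=np.radians(6.6)
    print('tray in dock (est)',round(c@[np.cos(b),np.sin(b)],1),round(c@[-np.sin(b),np.cos(b)],1),'th',round(w-6.6,2),'F',s['ft_force'].round(1))
E
python3 -c "
from h import *
st(); snap('wrist','w3')"
```

```text
t: 9.75
position: [0.6216, 0.0105, 0.0393]
orientation: [-0.098, 3.14, -0.0]
ft_force: [3.2, -0.1, -0.5]
grip_width: 0.0855
t: 10.62
position: [0.6005, 0.0119, 0.0393]
orientation: [-0.175, 3.137, 0.0]
ft_force: [3.3, -0.2, 0.1]
grip_width: 0.0857
tray in dock (est) 50.2 -0.4 th -0.21 F [ 3.3 -0.2  0.1]
```

View pics/w3.png

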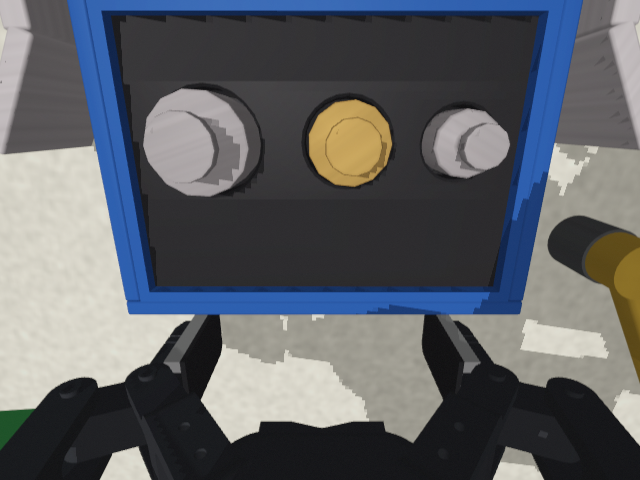

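```bash
python3 -m jog '[[-1,[3,0,0],0],[-1,[3,0,0],0],[-1,[3,0,0],0],[-1,[3,0,0],0],[-1,[3,0,0],0],[-1,[3,0,0],0]]'; python3 -c "from h import *; st()"
python3 -m jog '[[-1,[3,0,0],0],[-1,[3,0,0],0],[-1,[3,0,0],0],[-1,[2,0,0],0],[-1,[1,0,0],0],[-1,[1,0,0],0]]'; python3 -c "from h import *; st()"
```

```text
t: 11.42
position: [0.5826, 0.0098, 0.0393]
orientation: [-0.174, 3.137, -0.0]
ft_force: [3.6, 0.8, -0.6]
grip_width: 0.0854
tray in dock (est) 32.2 -0.4 th -0.24 F [ 3.6  0.8 -0.6]
t: 12.18
position: [0.5698, 0.0084, 0.0393]
orientation: [-0.174, 3.137, 0.0]
ft_force: [4.4, 0.7, 0.8]
grip_width: 0.0852
tray in dock (est) 19.3 -0.3 th -0.23 F [4.4 0.7 0.8]
```

```bash
python3 -m jog '[[-1,[1,0,0],0],[-1,[1,0,0],0],[-1,[1,0,0],0],[-1,[1,0,0],0]]'; python3 -c "from h import *; st()"
python3 -m jog '[[-1,[1,0,0],0],[-1,[1,0,0],0],[-1,[1,0,0],0]]'; python3 -c "from h import *; st()"
```

```text
t: 12.68
position: [0.5658, 0.0079, 0.0393]
orientation: [-0.175, 3.137, -0.0]
ft_force: [4.4, 0.8, 1.1]
grip_width: 0.0855
tray in dock (est) 15.3 -0.3 th -0.23 F [4.4 0.8 1.1]
t: 13.05
position: [0.5628, 0.0076, 0.0393]
orientation: [-0.174, 3.137, -0.0]
ft_force: [4.4, 1.0, 0.6]
grip_width: 0.0851
tray in dock (est) 12.3 -0.3 th -0.23 F [4.4 1.  0.6]
```

```bash
python3 -m jog '[[-1,[1,0,0],0],[-1,[1,0,0],0],[-1,[1,0,0],0],[-1,[1,0,0],0]]'; python3 -c "from h import *; st()"
python3 -m jog '[[-1,[1,0,0],0],[-1,[1,0,0],0]]'; python3 -c "from h import *; st()"
```

```text
t: 13.55
position: [0.5588, 0.0072, 0.0393]
orientation: [-0.175, 3.137, -0.0]
ft_force: [4.5, 1.2, 1.9]
grip_width: 0.0853
tray in dock (est) 8.2 -0.2 th -0.23 F [4.5 1.2 1.9]
t: 13.8
position: [0.5568, 0.0069, 0.0393]
orientation: [-0.175, 3.137, -0.0]
ft_force: [4.3, -0.5, 1.1]
grip_width: 0.0857
tray in dock (est) 6.3 -0.2 th -0.23 F [ 4.3 -0.5  1.1]
```

```bash
python3 -m jog '[[-1,[1,0,0],0],[-1,[1,0,0],0]]'; python3 -c "from h import *; st()"
```

```text
t: 14.05
position: [0.5548, 0.0067, 0.0393]
orientation: [-0.174, 3.137, -0.0]
ft_force: [5.0, 0.9, 0.0]
grip_width: 0.0854
tray in dock (est) 4.3 -0.2 th -0.23 F [5.  0.9 0. ]
```

```bash
python3 -m jog '[[-1,[0.7,0,0],0],[-1,[0.7,0,0],0]]'; python3 -c "from h import *; st()"
```

```text
t: 14.3
position: [0.5535, 0.0066, 0.0393]
orientation: [-0.174, 3.137, 0.0]
ft_force: [5.5, 0.4, 1.7]
grip_width: 0.0852
tray in dock (est) 2.9 -0.2 th -0.24 F [5.5 0.4 1.7]
```

```bash
python3 -m jog '[[-1,[0.5,0,0],0],[-1,[0.5,0,0],0]]'; python3 -c "from h import *; st()"; python3 -m jog '[[-1,[0.5,0,0],0]]'; python3 -c "from h import *; st()"
```

```text
t: 14.55
position: [0.5525, 0.0064, 0.0393]
orientation: [-0.174, 3.137, -0.0]
ft_force: [5.2, 0.8, 0.6]
grip_width: 0.0857
tray in dock (est) 1.9 -0.2 th -0.23 F [5.2 0.8 0.6]
t: 14.68
position: [0.552, 0.0064, 0.0393]
orientation: [-0.174, 3.137, -0.0]
ft_force: [5.3, -0.1, 1.1]
grip_width: 0.0854
tray in dock (est) 1.4 -0.2 th -0.24 F [ 5.3 -0.1  1.1]
```

```bash
python3 -m jog '[[-1,[0.5,0,0],0]]'; python3 -c "from h import *; st()"; python3 -m jog '[[-1,[0.5,0,0],0]]'; python3 -c "from h import *; st()"
```

```text
t: 14.8
position: [0.5516, 0.0063, 0.0393]
orientation: [-0.175, 3.137, -0.0]
ft_force: [5.6, 0.5, 0.7]
grip_width: 0.0852
tray in dock (est) 1.0 -0.2 th -0.23 F [5.6 0.5 0.7]
t: 14.92
position: [0.5511, 0.0063, 0.0393]
orientation: [-0.174, 3.136, -0.0]
ft_force: [4.4, -0.2, -0.1]
grip_width: 0.0855
tray in dock (est) 0.5 -0.2 th -0.23 F [ 4.4 -0.2 -0.1]
```

Still no rubber, so I'll keep feeling forward.

```bash
for i in 1; do python3 -m jog '[[-1,[0.5,0,0],0]]'; python3 -c "from h import *; st()"; python3 -m jog '[[-1,[0.5,0,0],0]]'; python3 -c "from h import *; st()"; done
```

```text
t: 15.05
position: [0.5506, 0.0062, 0.0393]
orientation: [-0.174, 3.136, -0.0]
ft_force: [5.0, 0.8, 1.1]
grip_width: 0.0856
tray in dock (est) -0.0 -0.2 th -0.23 F [5.  0.8 1.1]
t: 15.18
position: [0.5501, 0.0062, 0.0393]
orientation: [-0.174, 3.136, -0.0]
ft_force: [4.4, 0.5, 1.0]
grip_width: 0.0855
tray in dock (est) -0.5 -0.2 th -0.23 F [4.4 0.5 1. ]
```

```bash
python3 -m jog '[[-1,[0.4,0,0],0]]'; python3 -c "from h import *; st()"
```

```text
t: 15.3
position: [0.5501, 0.0062, 0.0393]
orientation: [-0.174, 3.135, -0.0]
ft_force: [5.8, 0.8, 0.2]
grip_width: 0.0853
tray in dock (est) -0.6 -0.2 th -0.23 F [5.8 0.8 0.2]
```

```bash
python3 -m jog '[[-1,[0.4,0,0],0]]'; python3 -c "from h import *; st()"
```

```text
t: 15.42
position: [0.55, 0.0062, 0.0394]
orientation: [-0.174, 3.135, -0.0]
ft_force: [6.2, 1.2, -1.3]
grip_width: 0.0851
tray in dock (est) -0.6 -0.2 th -0.23 F [ 6.2  1.2 -1.3]
```

```bash
python3 -m jog '[[-1,[0.4,0,0],0]]'; python3 -c "from h import *; st()"
```

```text
t: 15.55
position: [0.55, 0.0062, 0.0394]
orientation: [-0.174, 3.134, -0.0]
ft_force: [8.2, 1.2, -1.4]
grip_width: 0.0853
tray in dock (est) -0.6 -0.2 th -0.23 F [ 8.2  1.2 -1.4]
```

```bash
python3 -m jog '[[-1,[0.3,0,0],0],[-1,[0,0,0],0]]'; python3 -c "from h import *; st()"
python3 - <<'E'
from h import *
p,_=snap('scene','s1'); q,_=snap('side','d1')
a=cv2.resize(p[170:290,230:390,::-1],None,fx=2.5,fy=2.5,interpolation=cv2.INTER_CUBIC); b=cv2.resize(q[250:370,240:400,::-1],None,fx=2.5,fy=2.5,interpolation=cv2.INTER_CUBIC)
cv2.imwrite('pics/c1.png',np.hstack([a,b]))
E
```

```text
t: 15.8
position: [0.55, 0.0062, 0.0394]
orientation: [-0.174, 3.133, -0.0]
ft_force: [7.8, 1.2, -2.2]
grip_width: 0.0851
tray in dock (est) -0.6 -0.2 th -0.23 F [ 7.8  1.2 -2.2]
```

View pics/c1.png

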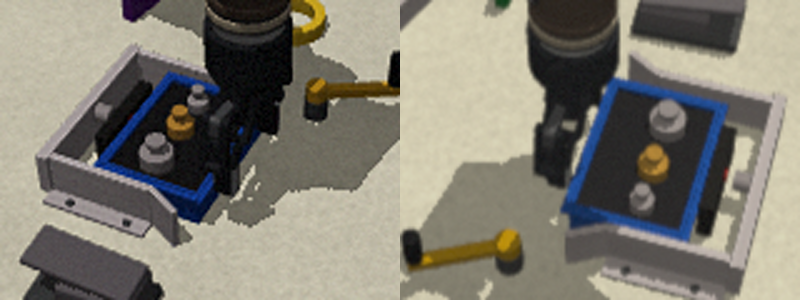

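```bash
python3 - <<'E'
from h import *
for n in('side0','d1'):
    p=np.load('pics/'+n+'.npz')['p'].astype(int); m=(p[...,0]>p[...,1]+40)&(p[...,0]>p[...,2]+40); m[:300]=0;m[335:]=0;m[:,:355]=0;m[:,385:]=0
    v,u=np.nonzero(m); print(n,[(a,b,tuple(p[b,a])) for a,b in zip(u,v)])
b=np.radians(6.6);ex=np.array([np.cos(b),np.sin(b),0]);O=np.array([.484,-.001,0])
w=lambda x,z:(px('d1',O+ex*x+[0,0,z])).round(1)
print('plunger tip out',w(-.052,.034),'rubber face top',w(-.057,.045),'z34',w(-.057,.034),'lip top at -57',w(-.057,.037),'lip at -52',w(-.052,.037))
p=np.load('pics/d1.npz')['p']; print([tuple(map(int,p[318,x])) for x in range(358,382)])
print([tuple(map(int,p[328,x])) for x in range(354,378)])
E
python3 - <<'E'
import sys; sys.path.insert(0,'.')
import cv2
p=cv2.imread('pics/d1.png')[270:355,320:405]
cv2.imwrite('pics/c2.png',cv2.resize(p,None,fx=7,fy=7,interpolation=cv2.INTER_NEAREST))
E
```

```text
side0 [(np.int64(363), np.int64(315), (np.int64(122), np.int64(79), np.int64(68))), (np.int64(362), np.int64(316), (np.int64(150), np.int64(57), np.int64(49))), (np.int64(363), np.int64(316), (np.int64(130), np.int64(39), np.int64(34))), (np.int64(362), np.int64(317), (np.int64(141), np.int64(41), np.int64(34))), (np.int64(363), np.int64(317), (np.int64(92), np.int64(27), np.int64(25))), (np.int64(361), np.int64(318), (np.int64(130), np.int64(80), np.int64(69))), (np.int64(362), np.int64(318), (np.int64(123), np.int64(29), np.int64(24))), (np.int64(363), np.int64(318), (np.int64(67), np.int64(26), np.int64(26))), (np.int64(362), np.int64(319), (np.int64(98), np.int64(27), np.int64(24)))]
d1 [(np.int64(370), np.int64(317), (np.int64(81), np.int64(32), np.int64(28))), (np.int64(370), np.int64(318), (np.int64(130), np.int64(50), np.int64(45))), (np.int64(370), np.int64(319), (np.int64(137), np.int64(64), np.int64(55))), (np.int64(370), np.int64(320), (np.int64(130), np.int64(71), np.int64(59)))]
plunger tip out [361.  317.6] rubber face top [363.5 315.3] z34 [363.2 318.2] lip top at -57 [363.3 317.4] lip at -52 [361.1 316.9]
[(38, 50, 80), (33, 73, 139), (26, 66, 127), (33, 77, 149), (36, 76, 145), (28, 43, 69), (40, 39, 36), (38, 38, 36), (37, 38, 34), (40, 40, 34), (37, 36, 34), (62, 39, 37), (130, 50, 45), (151, 119, 103), (208, 200, 173), (208, 201, 175), (176, 169, 153), (162, 155, 142), (178, 172, 154), (171, 165, 146), (149, 143, 128), (135, 130, 115), (135, 131, 116), (142, 136, 125)]
[(43, 44, 47), (35, 51, 79), (35, 73, 139), (33, 67, 128), (35, 77, 148), (36, 77, 146), (32, 56, 99), (37, 38, 46), (41, 41, 36), (39, 36, 32), (40, 40, 36), (42, 42, 38), (37, 35, 32), (31, 29, 26), (83, 80, 70), (177, 171, 148), (155, 150, 131), (185, 178, 155), (190, 184, 159), (206, 201, 174), (213, 205, 178), (205, 198, 172), (142, 138, 119), (129, 125, 109)]
```

View pics/c2.png

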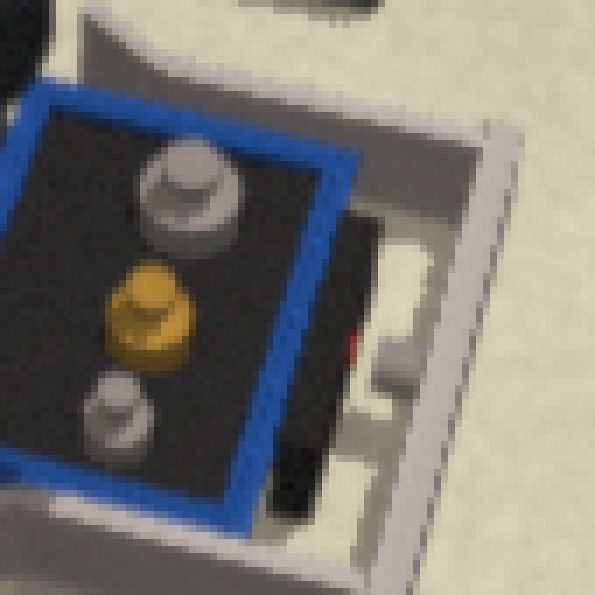

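The crop shows the red plunger sticking out of the back of the stop at (350,345), with the near lip tight against the rubber, so the tray is home. Next I'll back off, rise, close the fingers and go to the gate knob.

```bash
python3 -m jog '[[-1,[-1,0,0],0],[-1,[-2,0,0],0],[-1,[-6,0,0],0],[-1,[-8,0,0],0],[-1,[0,0,-30],0],[-1,[0,0,-40],0],[-1,[0,0,-40],0],[1,[0,0,0],10],[1,[0,0,0],10],[1,[0,0,0],10]]' 20
python3 -m jog '[[1,[0,0,0],10],[1,[0,0,0],10],[1,[0,0,0],10],[1,[0,0,0],1.7],[1,[0,0,0],0]]'
python3 -c "
from h import *
to(.605,.196,.15,-55.3)"
```

```text
t: 17.15
position: [0.5647, 0.008, 0.1488]
orientation: [-0.652, -3.071, 0.001]
ft_force: [0.3, 0.9, -0.1]
grip_width: 0.0322
t: 17.77
position: [0.565, 0.0079, 0.1489]
orientation: [-1.455, -2.783, 0.001]
ft_force: [-0.2, -0.3, 0.5]
grip_width: -0.0002
t 17.77 pos [0.565  0.0079 0.1489] yaw -55.21 tilt 0.07 F [-0.2 -0.3  0.5] w -0.0002
shift [131.6 140.1  -1.1] spin 0.1
```

```bash
python3 -m jog '[[1,[33,35,0],0],[1,[33,35,0],0],[1,[33,35,0],0],[1,[33,35,0],0],[1,[0,0,0],0],[1,[0,0,0],0]]'
python3 -c "
from h import *
to(.605,.196,.07,-55.3)
snap('wrist','w4')
print(px('w4',[.605,.196,.045]),px('w4',[.6235,.171,.072]))"
```

```text
t: 18.52
position: [0.6049, 0.1958, 0.1488]
orientation: [-1.456, -2.783, 0.002]
ft_force: [-0.0, -0.4, 0.3]
grip_width: 0.0
t 18.52 pos [0.6049 0.1958 0.1488] yaw -55.23 tilt 0.09 F [-0.  -0.4  0.3] w 0.0
shift [ 0.1  0.3 78.8] spin 0.1
[322.7103985  249.92895817] [324.13897884 311.09564817]
```

View pics/w4.png

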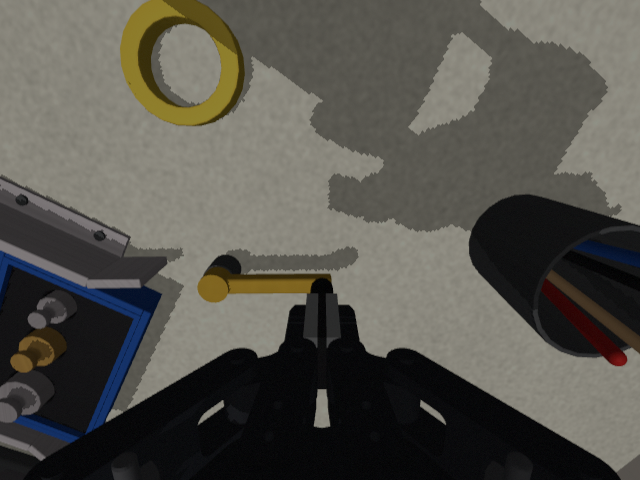

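```bash
python3 -m jog '[[1,[0,0,20],0],[1,[0,0,20],0],[1,[0,0,20],0],[1,[0,0,14],0],[1,[0,0,5],0],[1,[0,0,0],0]]'
python3 -m jog '[[1,[-3,0,0],0],[1,[-3,0,0],0],[1,[-3,0,0],0],[1,[-2,0,0],0],[1,[-1,0,0],0],[1,[-1,0,0],0]]'
python3 -m jog '[[1,[-1,0,0],0],[1,[-1,0,0],0],[1,[-1,0,0],0]]'
```

```text
t: 19.32
position: [0.6054, 0.1961, 0.0698]
orientation: [-1.458, -2.782, 0.001]
ft_force: [0.7, 0.1, 0.2]
grip_width: 0.0
t: 20.08
position: [0.6129, 0.1856, 0.0704]
orientation: [-1.459, -2.782, -0.001]
ft_force: [-0.1, 2.1, 0.6]
grip_width: -0.0001
t: 20.45
position: [0.6146, 0.183, 0.0702]
orientation: [1.459, 2.782, 0.0]
ft_force: [0.3, 1.0, -0.1]
grip_width: -0.0004
```

```bash
cat >> h.py <<'E'
def piv(s=4):
    o=monitor.observe(); M=Ro.from_rotvec(o['orientation']).as_matrix()
    P=(M.T@(np.array([557.7,126,70])-o['position']*1e3))[:2]; a=np.radians(s); R=np.array([[np.cos(a),-np.sin(a)],[np.sin(a),np.cos(a)]])
    print('P',P.round(1),'row',(P-R@P).round(2)); t=M[:2,0]; 
    th=np.degrees(np.arctan2(*(-M[:2,0])[::-1])); g=36.6-(th+90); print('gate~deg',round(g%360,1),'F',o['ft_force'].round(1),o['t'])
E
python3 -c "from h import *; piv()"
python3 -m jog '[[1,[-5.5,1.1,0],4],[1,[-5.5,1.1,0],4],[1,[-5.5,1.1,0],4],[1,[-5.5,1.1,0],4]]'
python3 -c "from h import *; piv()"
```

```text
P [-14.5 -79.2] row [-5.56  0.82]
gate~deg 1.9 F [ 0.3  1.  -0.1] 20.45
t: 20.95
position: [0.6284, 0.1655, 0.0699]
orientation: [-1.834, -2.549, 0.002]
ft_force: [-1.0, 1.2, -0.4]
grip_width: -0.0004
P [-14.9 -79.5] row [-5.59  0.85]
gate~deg 18.1 F [-1.   1.2 -0.4] 20.95
```

```bash
python3 -m jog '[[1,[-5.6,0.9,0],4],[1,[-5.6,0.9,0],4],[1,[-5.6,0.9,0],4],[1,[-5.6,0.9,0],4],[1,[-5.6,0.9,0],4],[1,[-5.6,0.9,0],4],[1,[-5.6,0.9,0],4],[1,[-5.6,0.9,0],4],[1,[-5.6,0.9,0],4],[1,[-5.6,0.9,0],4]]'
python3 -c "from h import *; piv()"
python3 -m jog '[[1,[-5.6,0.9,0],4],[1,[-5.6,0.9,0],4],[1,[-5.6,0.9,0],4],[1,[-5.6,0.9,0],4],[1,[-5.6,0.9,0],4],[1,[-5.6,0.9,0],4],[1,[-5.6,0.9,0],4],[1,[-5.6,0.9,0],4],[1,[-5.6,0.9,0],4],[1,[-5.6,0.9,0],4]]'
python3 -c "from h import *; piv(2)"
```

```text
t: 22.2
position: [0.6379, 0.1108, 0.0699]
orientation: [-2.596, -1.768, 0.001]
ft_force: [-0.1, 1.7, -0.0]
grip_width: -0.0003
P [-15.2 -80.2] row [-5.63  0.87]
gate~deg 58.1 F [-0.1  1.7 -0. ] 22.2
t: 23.45
position: [0.6104, 0.0628, 0.0701]
orientation: [3.045, 0.774, 0.0]
ft_force: [1.1, 0.6, -0.2]
grip_width: 0.0003
P [-16.1 -80.7] row [-2.83  0.51]
gate~deg 98.1 F [ 1.1  0.6 -0.2] 23.45
```

```bash
python3 -m jog '[[1,[-5.6,1.1,0],4],[1,[-5.6,1.1,0],4],[1,[-5.6,1.1,0],4],[1,[-5.6,1.1,0],4],[1,[-5.6,1.1,0],4],[1,[-5.6,1.1,0],4],[1,[-2.8,0.5,0],2],[1,[-2.8,0.5,0],2]]'
python3 -c "from h import *; piv(1)"
python3 -m jog '[[1,[-1.4,0.3,0],1],[1,[-1.4,0.3,0],1]]'
python3 -c "from h import *; piv(1)"
```

```text
t: 24.45
position: [0.5756, 0.0445, 0.0704]
orientation: [3.141, 0.016, 0.001]
ft_force: [-0.1, -0.2, -0.4]
grip_width: -0.0001
P [-17.  -81.7] row [-1.43  0.28]
gate~deg 126.0 F [-0.1 -0.2 -0.4] 24.45
t: 24.7
position: [0.5727, 0.0439, 0.0703]
orientation: [3.141, -0.038, 0.0]
ft_force: [0.0, -0.3, 0.7]
grip_width: -0.0001
P [-17.  -81.7] row [-1.43  0.28]
gate~deg 128.0 F [ 0.  -0.3  0.7] 24.7
```

```bash
python3 -m jog '[[1,[-1,0.2,0],0.7],[1,[-1,0.2,0],0.7]]'
python3 -c "from h import *; piv(1)"
```

```text
t: 24.95
position: [0.5706, 0.0437, 0.0703]
orientation: [3.141, -0.076, 0.0]
ft_force: [0.5, -0.9, 0.1]
grip_width: 0.0001
P [-16.9 -81.6] row [-1.43  0.28]
gate~deg 129.4 F [ 0.5 -0.9  0.1] 24.95
```

```bash
python3 -m jog '[[1,[-1,0.2,0],0.7],[1,[-1,0.2,0],0.7]]'
python3 -c "from h import *; piv(1)"
```

```text
t: 25.2
position: [0.5685, 0.0435, 0.0703]
orientation: [-3.14, 0.115, -0.0]
ft_force: [1.2, -1.1, 1.1]
grip_width: 0.0001
P [-16.8 -81.5] row [-1.43  0.28]
gate~deg 130.8 F [ 1.2 -1.1  1.1] 25.2
```

```bash
python3 -m jog '[[1,[-1,0.2,0],0.7],[1,[-1,0.2,0],0.7]]'
python3 -c "from h import *; piv(1)"
```

```text
t: 25.45
position: [0.5665, 0.0433, 0.0703]
orientation: [-3.138, 0.153, 0.0]
ft_force: [0.0, -0.8, 0.9]
grip_width: -0.0001
P [-16.8 -81.5] row [-1.42  0.28]
gate~deg 132.2 F [ 0.  -0.8  0.9] 25.45
```

```bash
python3 -m jog '[[1,[-1,0.2,0],0.7],[1,[-1,0.2,0],0.7]]'
python3 -c "from h import *; piv(1)"
```

```text
t: 25.7
position: [0.5645, 0.0431, 0.0703]
orientation: [-3.136, 0.191, -0.0]
ft_force: [1.2, -1.4, 0.7]
grip_width: -0.0001
P [-16.8 -81.5] row [-1.42  0.28]
gate~deg 133.6 F [ 1.2 -1.4  0.7] 25.7
```

```bash
python3 -m jog '[[1,[-1,0.2,0],0.7]]'
python3 -c "from h import *; piv(1)"
```

```text
t: 25.82
position: [0.5634, 0.043, 0.0703]
orientation: [-3.135, 0.21, 0.0]
ft_force: [-0.1, -0.8, -0.3]
grip_width: -0.0002
P [-16.8 -81.5] row [-1.42  0.28]
gate~deg 134.3 F [-0.1 -0.8 -0.3] 25.825
```

```bash
python3 -m jog '[[1,[-1,0.2,0],0.7]]'
python3 -c "from h import *; piv(1)"
```

```text
t: 25.95
position: [0.5624, 0.0429, 0.0703]
orientation: [-3.133, 0.23, 0.0]
ft_force: [1.1, -0.6, 0.7]
grip_width: 0.0
P [-16.8 -81.5] row [-1.43  0.28]
gate~deg 135.0 F [ 1.1 -0.6  0.7] 25.95
```

```bash
python3 -m jog '[[1,[-1,0.2,0],0.7],[1,[-1,0.2,0],0.7]]'
python3 -c "from h import *; piv(1)"
```

```text
t: 26.2
position: [0.5603, 0.0428, 0.0703]
orientation: [-3.13, 0.268, 0.0]
ft_force: [1.0, -0.7, 0.3]
grip_width: -0.0004
P [-16.7 -81.5] row [-1.42  0.28]
gate~deg 136.4 F [ 1.  -0.7  0.3] 26.2
```

```bash
python3 -m jog '[[1,[-1,0.2,0],0.7]]'
python3 -c "from h import *; piv(1)"
```

```text
t: 26.32
position: [0.5599, 0.0428, 0.0704]
orientation: [-3.128, 0.287, -0.002]
ft_force: [2.7, -0.7, -1.5]
grip_width: -0.0002
P [-17.3 -81.4] row [-1.42  0.29]
gate~deg 137.1 F [ 2.7 -0.7 -1.5] 26.325
```

```bash
python3 -m jog '[[1,[-1,0.2,0],0.7]]'
python3 -c "from h import *; piv(1)"
```

```text
t: 26.45
position: [0.5594, 0.0427, 0.0704]
orientation: [-3.126, 0.306, -0.004]
ft_force: [3.5, -0.7, -3.0]
grip_width: -0.0
P [-17.8 -81.4] row [-1.42  0.3 ]
gate~deg 137.8 F [ 3.5 -0.7 -3. ] 26.45
```

```bash
python3 -m jog '[[1,[-1,0.2,0],0.7]]'
python3 -c "from h import *; piv(1)"
```

```text
t: 26.58
position: [0.5589, 0.0427, 0.0705]
orientation: [-3.124, 0.325, -0.006]
ft_force: [5.7, -1.1, -5.0]
grip_width: -0.0002
P [-18.3 -81.3] row [-1.42  0.31]
gate~deg 138.5 F [ 5.7 -1.1 -5. ] 26.575
```

The gate met the lip at about 138°, as predicted. I'll hold, back off and rise.

```bash
python3 -m jog '[[1,[0,0,0],0],[1,[0,0,0],0],[1,[1,0,0],0],[1,[2,0,0],0],[1,[5,0,0],0],[1,[10,0,0],0],[1,[0,0,-30],0],[1,[0,0,-50],0],[1,[0,0,-60],0],[1,[0,0,-60],0]]'
python3 -m jog '[[1,[40,0,-20],0],[1,[40,0,0],0],[1,[0,0,0],0],[1,[0,0,0],0]]'
python3 - <<'E'
from h import *
p,_=snap('scene','s2'); q,_=snap('side','d2')
a=cv2.resize(p[170:290,230:390,::-1],None,fx=2.5,fy=2.5,interpolation=cv2.INTER_CUBIC); b=cv2.resize(q[260:360,280:400,::-1],(400,300),interpolation=cv2.INTER_CUBIC)
cv2.imwrite('pics/c3.png',np.hstack([a,b]))
E
```

```text
t: 27.82
position: [0.5748, 0.039, 0.2719]
orientation: [3.125, -0.324, -0.002]
ft_force: [0.3, -0.8, -0.8]
grip_width: -0.0005
t: 28.32
position: [0.6524, 0.0227, 0.2892]
orientation: [3.125, -0.324, -0.005]
ft_force: [-0.5, -0.7, -0.4]
grip_width: 0.0002
```

View pics/c3.png

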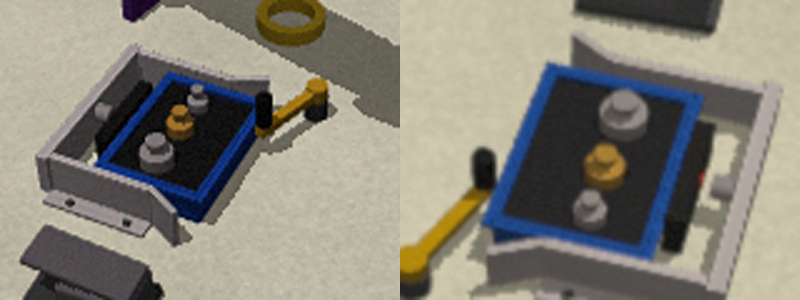

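The scene crop shows the tray home and square, with the gate's free end and knob against the far lip at (265,110). In the side crop, red still shows at the back of the stop at (703,180), the weights are upright and the arm is clear.

Run:
```python
from h import *
a=np.load('pics/d2.npz')['p'].astype(int); m=(a[...,0]>a[...,1]+40)&(a[...,0]>a[...,2]+40); m[:300]=0;m[335:]=0;m[:,:355]=0;m[:,385:]=0
print(np.argwhere(m).tolist()); print(job.hand_in())
```

```text
[[317, 370], [318, 370], [319, 370], [320, 370], [321, 370]]
the job is handed in; nothing more can be done
None
```

The tray is docked with the gate shut behind it, and the job is handed in at about 28.4 s of the 72 s allowed. The hand-in gave no verdict.

- **Drag:** I hooked two open fingertips behind the far lip and dragged the tray about 145 mm. I turned it about 10° to square it with the frame on the way. Measured force was 2–6 N while sliding and about 8 N at the rubber stop.
- **Gate:** I pushed the knob round with closed fingers until the arm met the lip at about 138° (2.4 rad). The highest reading was about 7.7 N, of which about 5.8 N was sideways. I then backed off and rose clear.

**Last checks:**
- **Plunger:** red still shows at the back of the stop, at the same pixels as before the gate was shut, so it has stayed pushed in.
- **Tray:** when it met the stop I estimated it at x = -0.6 mm, y = -0.2 mm and -0.2° in the frame of the dock. This comes from the tool pose and camera calibration, not from a direct reading.
- **Weights and gate:** the weights stand upright and the gate rests against the lip.
- **Other things on the bench:** the robot never touched them as far as I could see, but I did not measure their positions again at the end.

No check failed or disagreed.

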